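Load, crank up and pin the desk riser for a video call

TASK

Get the desk riser ready for a video call: while its tray is still down, stand every device that is on the desk (speaker, drive, webcam, hub: whichever are there) upright in the tray. Then turn the red-knobbed crank clockwise at a steady pace, pushing it through the heavy point in every turn without letting it kick back, race ahead or ever exceed about half a turn a second, until the tray is fully up and the crank is at its stop. Last, take the orange-headed lock pin from its stand and put it fully home through the eyelet in the crank's tail and the yellow lug under it; leave the mouse, mug and pen pot alone.

Things in the scene. Friction and masses are not known exactly. Their poses are not given: they have to be found in the camera images.
- riser: Desk riser, fixed to the desk; position and yaw vary. Origin: centre of the underside of its 150 x 550 mm dark foot plate; z up. In its frame the tray's centre is at x 0, y +125 mm, and the upright crank axis at x 0, y -165 mm, on a grey round column 80 mm in diameter, 134 mm tall.
- tray (a point): Centre of the tray's inner floor (upper face). White tray, 118 mm (x) by 288 mm (y) inside, aluminium rims 6 mm thick and 16 mm high; axes parallel to the riser's. It is 60 to 65 mm above the desk at the start and rises 2.5 mm per radian of crank, about 63 mm in all. It stays where the crank leaves it.
- crank (a joint): Crank angle q, rad, growing clockwise seen from above; the tray goes up as it grows. Starts between -0.8 and 0.9; hard stop at 8 pi = 25.13 (tray fully up), so about 4 turns. In the riser's frame the knob lies from the axis along (cos q, -sin q): at whole turns along +x, and the tail's eyelet along -x.
- crank_axis (a point): Point on the crank's upright axis, level with the top face of the crank arm (152 mm above the desk). A hidden spring makes each turn heavy from about 1 to 2.5 rad past a whole turn (4 to 8 N at the knob with friction and damping), then drives it forward from 3.5 to 5.5 (let go there, it races); near whole turns friction holds it still.
- knob_grip (a point): Point to grip on the upright round red crank knob, on its axis, 30 mm above the arm's top face (182 mm above the desk). Knob 24 mm in diameter, from 154 to 202 mm above the desk, 80 mm from the crank axis; it spins freely on the arm, so it can be held from above at a fixed tool orientation all the way round. Arm 24 mm wide, 10 mm thick.
- eyelet (a point): Centre of the eyelet (hole 14.5 mm in diameter, through 10 mm) in the crank's tail, 62 mm from the axis on the side away from the knob; this point is on the arm's top face (152 mm above the desk).
- lug (a point): Centre of the hole (16 mm in diameter, through 12 mm) in the yellow lug on the column, at its top face, 127 mm above the desk, 62 mm from the crank axis along the riser's -x; 15 mm below the tail. With the crank at its stop the eyelet is straight above it; free space below.
- pin_stand: Wooden stand for the pin, fixed, 70 x 70 x 50 mm, hole 11 mm in diameter and 44 mm deep in the middle of its top; origin at the centre of its underside. Its place varies.
- pin: Steel lock pin, upright in the stand. Origin: centre of its lower tip; z along it to the head. Shaft 9 mm in diameter, 70 mm long, tip chamfered over 4 mm; orange round head 24 mm in diameter, from 70 to 110 mm above the tip. In the stand the tip is 6 mm above the desk. Home in the crank, the head's underside rests on the tail: tip 82 mm above the desk. 0.08 kg.
- pin_head (a point): Point to grip in the pin's orange head, on its axis, 95 mm above the tip.
- speaker: blue speaker with black round grille on top: box 60 (x) x 52 (y) x 60 mm tall, about 0.3 kg; origin at the centre of its underside, z up. Loose on the desk, any yaw, may be absent.
- drive: silver desktop drive with a thin black bar on top: box 60 (x) x 52 (y) x 60 mm tall, about 0.3 kg; origin at the centre of its underside, z up. Loose on the desk, any yaw, may be absent.
- webcam: white webcam with a round black lens on its -x side: box 60 (x) x 52 (y) x 60 mm tall, about 0.3 kg; origin at the centre of its underside, z up. Loose on the desk, any yaw, may be absent.
- hub: green plug hub with a small white square on top: box 60 (x) x 52 (y) x 60 mm tall, about 0.3 kg; origin at the centre of its underside, z up. Loose on the desk, any yaw, may be absent.
- mouse: Bystander: black computer mouse, 105 x 60 x 26 mm, origin at the centre of its underside. Leave it alone.
- mug: Bystander: white mug, 80 mm in diameter, 90 mm tall, handle at its +y. Leave it alone.
- pen_pot: Bystander: terracotta pot, 72 mm in diameter, 85 mm tall. Leave it alone.
Things that resemble listed ones, but are neither listed nor needed, are in the scene too. Of the things that look like the speaker, the middle-sized one is meant.

How it is judged (in metres and radians):
On the way, in this order (a step that is already met when the one before it is completed fails the run):
1. every device present stands upright in the tray, let go (x of speaker in the frame of tray between -0.045 and 0.045 m and y of speaker in the frame of tray between -0.135 and 0.135 m and z of speaker in the frame of tray between -0.008 and 0.008 m and angle between each of speaker, drive, webcam, hub's own z axis and vertical below 0.12 rad and x of drive in the frame of tray between -0.045 and 0.045 m and y of drive in the frame of tray between -0.135 and 0.135 m and z of drive in the frame of tray between -0.008 and 0.008 m and x of webcam in the frame of tray between -0.045 and 0.045 m and y of webcam in the frame of tray between -0.135 and 0.135 m and z of webcam in the frame of tray between -0.008 and 0.008 m and x of hub in the frame of tray between -0.045 and 0.045 m and y of hub in the frame of tray between -0.135 and 0.135 m and z of hub in the frame of tray between -0.008 and 0.008 m and contact force between each of speaker, drive, webcam, hub and the fingers below 0.1 N), for 0.2 s.
2. the tray is half-way up (value of joint crank above 12.5664 rad), for 0.1 s.
3. the crank is at its stop, tray fully up (value of joint crank above 25.0127 rad), for 0.2 s.
4. the lock pin is fully home through eyelet and lug (horizontal distance between pin and lug below 0.008 m and z of pin in the frame of lug between -0.06 and -0.03 m and horizontal distance between pin_head and eyelet below 0.015 m and angle between pin's own z axis and vertical below 0.2 rad), for 0.2 s.
At the end, for the whole second after the job is handed in: Every device present stands upright (within 7 degrees) on the tray's floor inside the rims; the crank is within 0.12 rad of its stop; the pin is upright through the eyelet and the lug, its tip at least 30 mm below the lug's top face; all at rest (all of step 4 and x of speaker in the frame of tray between -0.045 and 0.045 m and y of speaker in the frame of tray between -0.135 and 0.135 m and z of speaker in the frame of tray between -0.008 and 0.008 m and angle between each of speaker, drive, webcam, hub's own z axis and vertical below 0.12 rad and x of drive in the frame of tray between -0.045 and 0.045 m and y of drive in the frame of tray between -0.135 and 0.135 m and z of drive in the frame of tray between -0.008 and 0.008 m and x of webcam in the frame of tray between -0.045 and 0.045 m and y of webcam in the frame of tray between -0.135 and 0.135 m and z of webcam in the frame of tray between -0.008 and 0.008 m and x of hub in the frame of tray between -0.045 and 0.045 m and y of hub in the frame of tray between -0.135 and 0.135 m and z of hub in the frame of tray between -0.008 and 0.008 m and value of joint crank above 25.0127 rad and linear speed of each of speaker, drive, webcam, hub, pin below 0.03 m/s); the robot touches nothing.
It fails at once if the crank flies round (faster than 3.6 rad/s, either way) (velocity of joint crank above 3.6 rad/s or velocity of joint crank below -3.6 rad/s).
It fails at once if the mouse, mug or pen pot is shoved more than 4 cm or tipped (distance of any of mouse, mug, pen_pot from where it was at the start of the episode above 0.04 m or angle between any of mouse, mug, pen_pot's own z axis and vertical above 0.5 rad).
Of speaker, drive, webcam, hub only 2 to 4 are there at a start; the rules pass over those that are not, and their reading is None.
At some moment in a run one of speaker, drive, webcam, hub may be knocked a few centimetres aside while the robot is not near it.
It also fails if it takes over 208 s, if anything falls off the work surface, if the arm or the gripper's body presses on something with over 40 N, if the wrist force passes 120 N, or if a joint passes its speed limit or range.

ROBOT

A 6-joint arm with a two-finger parallel gripper is mounted at the origin on the work surface. World frame = base frame: x ahead of the robot, y to its left, z up, the work surface at z = 0. Lengths are in mm, angles in rad, forces in N, time in s.
With the tool pointing down it reaches from about 350 to 875 mm from the base axis. Payload 4.2 kg.
Tool frame: the origin (TCP) lies between the finger pads; the fingertips stand 25 mm ahead of it and the grasp point (between the pads) lies 6 mm ahead of it; z points along the fingers, y is the line along which they close (so a half turn about z gives the same grasp; the last joint's range is limited). The gripper opens to 85 mm and grips with 20 to 120 N. Pads are 22 mm wide; open, the fingers measure 114 mm over their backs; the gripper's body (76 mm by 85 mm) begins 54 mm behind the grasp point. The pads swing forward as they close: fully open they stand 13 mm farther back than shut.
Start: joints at [1.578, 0.385, 0.008, 0, -1.194, -0.259], TCP at [155.686, 605.278, 256.312] pointing down, gripper open.
Joint ranges: [-3.14, 3.14], [-1.21, 2.06], [-1.07, 1.41], [-3.16, 2.05], [-2.99, -0.16], [-3.1, 3.1]. Speed limits (rad/s): [2.79, 2.79, 3.14, 3.14, 3.14, 3.14].

INTERFACE

Orientations are given as a unit quaternion [x, y, z, w].
In Python, from bench import read_state, get_image, job_done gives the robot as it stands.
- The arm moves only by the tool play_rows, never from a script. Its argument "series" is a list of rows, each a list of 6 numbers: the shift along the world's x, y, z in mm, then the turn, a rotation vector about the world's x, y, z in units of 6 degrees (1.0 is 6 degrees). A call has 1 to 20 rows; each row shifts and turns the commanded pose from where the row before left it; what a row does not reach is not made up. A row lasts 1/12 s, in which the tool goes at most 41.7 mm and 7.16 degrees, less where a joint would pass 70% of its speed; a pose out of reach is approached as far as the arm can. A call is refused whole if a number of a shift passes 41.7 or a number of a turn 1, either way. A call with a gripper value outside its range is refused whole. "gripper" is the opening, from 0 (shut) to 1 (fully open), set as the call begins (left out, the last holds). The fingers move at their own pace and stop on an object; the grip force is fixed at half the most. Time passes only in rows, so rows that do not move let the fingers close. It gives the time, the measured TCP pose, the force, the opening and the grip force at its end, in the units of the state.
- read_state(): the state, without advancing time (a new reading comes with each control period).
- get_image(name): name is "side" or "top" or "wrist"; returns a dict with "image" (420x560x3 uint8, red, green, blue), "fx", "fy", "cx", "cy" (pixels), "eye" and "rotation" of the camera in the world. Camera axes: x right, y down, z forward; pixel columns grow to the right and rows downward; lengths in mm; the calibration is good to about 2 mm. A picture is of the moment at which its call begins. There is no depth.
- job_done(): hands the job in; it is judged then, once.
The state is a dict: "clock": time; "joints": joint angles; "joint_vel": joint speeds; "joint_efforts": joint torques, N m; "position": TCP position; "ee_rot": TCP orientation; "contact_force": force on the tool from outside, world axes, zero at the start; "wrist_torque": the same for the moment, N m; "gripper_width": finger opening in mm; "grasp_force": force on a finger pad.
Only numpy, scipy, OpenCV 4.12 (cv2) and the standard library are available. Lean on these libraries where they do the work, as an engineer would, in place of code of your own. Each camera call takes 0.05 s, during which the arm holds its last target. There are 200 camera calls.

## Working session

There is one attempt and no reset: what is moved stays moved. The work goes in short steps, Python scripts to look and compute and a tool call to move; the robot and the scene stay as the last step left them, time stands still between calls to the robot, and variables do not carry over. Pictures are saved under pics/ and viewed, at most 14 in all, crops included, and the job is handed in when it is done.

Besides the shell and the picture viewer there is one more tool, called after ">>>" as name(argument=value, ...) on one line, values as JSON. play_rows: Moves the arm, as the interface text tells. Its arguments: {"type":"object","properties":{"series":{"type":"array","items":{"type":"array","items":{"type":"number"}}},"gripper":{"type":"number"}},"required":["series"]}

```bash
mkdir -p pics; ls; cat > h.py <<'E'
import numpy as np, cv2, pickle
from bench import read_state, get_image, job_done
def snap(name,fn=None):
    d=get_image(name)
    if fn: cv2.imwrite(f'pics/{fn}.png',d['image'][:,:,::-1]); pickle.dump(d,open(f'pics/{fn}.pkl','wb'))
    return d
def load(fn): return pickle.load(open(f'pics/{fn}.pkl','rb'))
def ray(d,u,v):
    r=np.array(d['rotation']).reshape(3,3)@np.array([(u-d['cx'])/d['fx'],(v-d['cy'])/d['fy'],1.])
    return np.array(d['eye']),r/np.linalg.norm(r)
def onz(d,u,v,z):
    e,r=ray(d,u,v); return e+r*(z-e[2])/r[2]
def tri(*obs):
    A=np.zeros((3,3));b=np.zeros(3)
    for d,u,v in obs:
        e,r=ray(d,u,v);P=np.eye(3)-np.outer(r,r);A+=P;b+=P@e
    x=np.linalg.solve(A,b)
    return x,[np.linalg.norm(np.cross(x-ray(*o)[0],ray(*o)[1])) for o in obs]
def proj(d,p):
    c=np.array(d['rotation']).reshape(3,3).T@(np.array(p,float)-np.array(d['eye'])); return d['fx']*c[0]/c[2]+d['cx'],d['fy']*c[1]/c[2]+d['cy']
E
python3 -c "
from h import *
for n in ['top','side','wrist']:
    d=snap(n,n+'0'); print(n,d['fx'],d['eye'],np.round(d['rotation'],3).tolist())
print(read_state())"
```

```text
pics
top 415.8271482885497 [ 3.28136186e+02 -8.19725475e-01  1.25664924e+03] [0.709, -0.698, 0.067, -0.074]
side 498.13163300620033 [ 163.80501922 -818.60617904  804.38848844] [0.871, -0.189, 0.106, -0.442]
wrist 356.0194629954157 [222.99194214 587.24889525 372.66518375] [-0.607, 0.783, 0.109, -0.085]
{'clock': 0.15, 'joints': array([ 1.57761899e+00,  3.85364490e-01,  6.95406816e-03, -3.54646094e-04,
       -1.19400234e+00, -2.58575830e-01]), 'joint_vel': array([-0.00186137, -0.00241837,  0.00389116,  0.0015507 ,  0.00151075,
       -0.00216713]), 'joint_efforts': array([-2.98045470e-04, -3.92676902e+01,  1.88583845e+01,  4.18860376e+00,
       -3.40933082e-03, -4.30219007e-07]), 'position': array([155.58656922, 604.91696819, 255.4873781 ]), 'ee_rot': array([ 9.92079451e-01, -1.25609246e-01, -5.64464171e-05,  8.22920435e-04]), 'contact_force': array([ 0.30057367,  0.51135683, -0.44682978]), 'wrist_torque': array([ 0.03892777,  0.02337829, -0.05095078]), 'grasp_force': 0.0, 'gripper_width': 85.0994690031878}
```

View pics/top0.png

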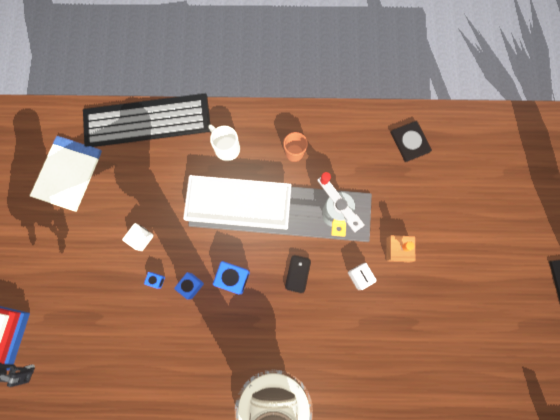

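View pics/side0.png

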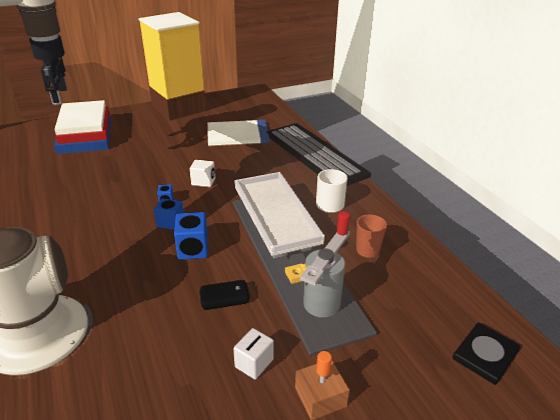

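The top view shows the tray at (238,202), the crank axis at (341,206), the red knob at (326,178), the pin stand at (403,249), the drive at (362,277), the webcam at (138,237) and the speakers at (154,281), (188,286) and (231,278), with the middle-sized one at (188,286). The side view agrees: webcam (203,173), middle speaker (168,212), drive (253,353), pin head (324,362). There is no green hub.

```bash
python3 - <<'E'
s=open('h.py').read()
s=s.replace("np.array(d['rotation']).reshape(3,3)","R(d)").replace("def ray","from scipy.spatial.transform import Rotation as Ro\ndef R(d):\n    return Ro.from_quat(d['rotation']).as_matrix()\ndef ray",1)
s+='''
def blobs(d,f,amin=30,roi=None):
    im=d['image'];h=cv2.cvtColor(im,cv2.COLOR_RGB2HSV).astype(int);m=f(h[...,0],h[...,1],h[...,2]).astype('uint8')
    if roi:
        k=np.zeros_like(m);x0,y0,x1,y1=roi;k[y0:y1,x0:x1]=1;m*=k
    out=[]
    for c in cv2.findContours(m,cv2.RETR_EXTERNAL,cv2.CHAIN_APPROX_NONE)[0]:
        if cv2.contourArea(c)<amin: continue
        M=cv2.moments(c);out.append((M['m10']/M['m00'],M['m01']/M['m00'],cv2.contourArea(c),c))
    return sorted(out,key=lambda o:-o[2])
red=lambda h,s,v:((h<6)|(h>174))&(s>170)&(v>90)
orange=lambda h,s,v:(h>6)&(h<16)&(s>190)&(v>190)
blue=lambda h,s,v:(h>105)&(h<125)&(s>150)&(v>60)
white=lambda h,s,v:(s<60)&(v>150)
yellow=lambda h,s,v:(h>24)&(h<33)&(s>150)&(v>150)
'''
open('h.py','w').write(s)
E
python3 - <<'E'
from h import *
t=load('top0');s=load('side0')
for n,f in [('red',red),('orange',orange),('blue',blue),('white',white),('yellow',yellow)]:
  for k,d in (('top',t),('side',s)):
    print(n,k,[(round(b[0],1),round(b[1],1),b[2],np.round(cv2.minAreaRect(b[3])[2]),np.round(cv2.minAreaRect(b[3])[1]).tolist()) for b in blobs(d,f) if b[2]<8000][:9])
P=lambda *a:print(*[np.round(x,1) for x in a])
for n,a,b in [('spk',(188,286),(168,204)),('drv',(362,277),(254,340)),('web',(138,237),(203,165)),('knobtop',(326,177),(344,213)),('pinhead',(408.5,244.5),(324,355)),('axis',(341,206),(325,257))]:
  x,e=tri((t,*a),(s,*b));print(n,np.round(x),np.round(e),np.round(onz(t,*a,60)),np.round(proj(t,[0,0,0])))
E
```

```text
red top [(7.6, 333.1, 376.0, np.float64(90.0), [54.0, 18.0]), (325.4, 176.5, 44.5, np.float64(90.0), [10.0, 8.0])]
red side [(85.0, 134.3, 424.0, np.float64(60.0), [28.0, 61.0]), (342.7, 222.4, 221.5, np.float64(6.0), [11.0, 23.0])]
orange top []
orange side [(322.8, 362.5, 244.0, np.float64(90.0), [24.0, 13.0])]
blue top [(229.9, 275.4, 395.5, np.float64(19.0), [30.0, 25.0]), (188.5, 285.6, 378.0, np.float64(39.0), [19.0, 22.0]), (16.5, 338.2, 300.5, np.float64(18.0), [7.0, 54.0]), (153.1, 279.3, 144.0, np.float64(18.0), [16.0, 12.0])]
blue side [(181.6, 225.0, 2154.0, np.float64(85.0), [76.0, 50.0]), (81.3, 146.4, 402.5, np.float64(66.0), [26.0, 63.0])]
white top [(467.7, 41.2, 6931.5, np.float64(90.0), [100.0, 149.0]), (63.9, 177.3, 2711.5, np.float64(22.0), [50.0, 61.0]), (273.3, 398.1, 2547.0, np.float64(90.0), [46.0, 76.0]), (13.6, 48.7, 2533.0, np.float64(0.0), [31.0, 94.0]), (229.0, 2.4, 1416.5, np.float64(-0.0), [315.0, 6.0]), (550.7, 37.1, 1306.0, np.float64(78.0), [103.0, 25.0]), (224.4, 142.2, 805.0, np.float64(82.0), [39.0, 28.0]), (137.3, 237.1, 484.0, np.float64(36.0),
[... 340 characters left out ...]
0), [29.0, 42.0]), (232.8, 132.4, 1072.0, np.float64(87.0), [23.0, 51.0]), (250.0, 351.1, 1044.5, np.float64(25.0), [33.0, 45.0]), (41.0, 275.2, 803.0, np.float64(79.0), [51.0, 31.0]), (168.2, 20.7, 584.0, np.float64(81.0), [15.0, 58.0])]
yellow top []
yellow side [(153.5, 59.0, 851.0, np.float64(81.0), [76.0, 15.0])]
spk [342. 247.  62.] [1. 1.] [341. 248.  60.] [274. 411.]
drv [ 377. -246.   60.] [3. 3.] [ 373. -245.   60.] [274. 411.]
web [481. 400.  60.] [3. 3.] [478. 401.  60.] [274. 411.]
knobtop [ 627. -129.  202.] [2. 2.] [ 666. -146.   60.] [274. 411.]
pinhead [ 461. -364.  112.] [0. 0.] [ 468. -381.   60.] [274. 411.]
axis [ 562. -176.  144.] [1. 1.] [ 578. -189.   60.] [274. 411.]
```

>>> play_rows(series=[[12,-34,0,0,0,0],[12,-34,0,0,0,0],[12,-34,0,0,0,0],[12,-34,0,0,0,0],[12,-34,0,0,0,0],[12,-34,0,0,0,0],[12,-34,0,0,0,0],[12,-34,0,0,0,0],[12,-34,0,0,0,0],[12,-34,0,0,0,0],[0,0,0,0,0,0],[0,0,0,0,0,0]], gripper=1)

```text
clock: 1.15
position: [276.0, 263.7, 256.5]
ee_rot: [0.992, -0.127, 0.0, -0.0]
contact_force: [0.5, -0.6, -0.3]
gripper_width: 85.1
grasp_force: 0.0
```

```bash
python3 - <<'E'
from h import *
w=snap('wrist','w1')
print(read_state()['position'])
t=load('top0')
im=t['image'];big=cv2.resize(im[160:250,170:400],None,fx=3.4,fy=3.4,interpolation=cv2.INTER_CUBIC)[:,:,::-1]
cv2.imwrite('pics/c1.png',np.vstack([big,cv2.resize(w['image'][:,:,::-1],(big.shape[1]//2,290))[:, :].repeat(1,0) if 0 else big[:1]]))
E
```

```text
[275.90969321 264.91937273 256.56726266]
```

View pics/c1.png

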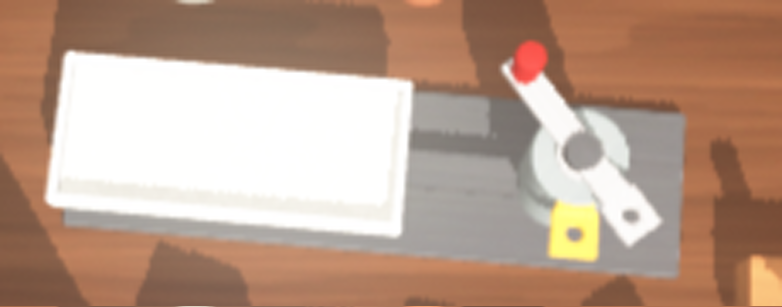

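View pics/w1.png

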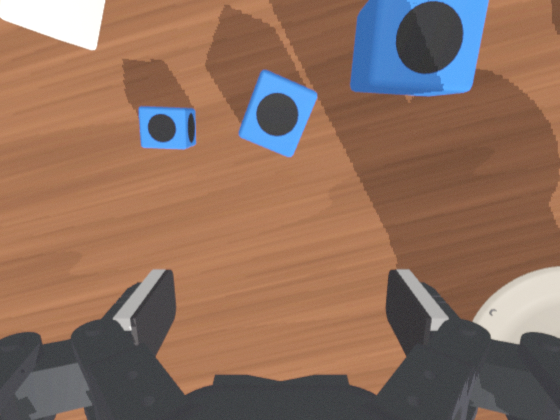

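The crop shows the tray's outer rim corners (66,52), (412,80), (402,236), (48,204), the axis (583,150), the eyelet (631,215) and the lug hole (574,233). In the wrist view the middle-sized speaker's top corners are (263,70), (317,95), (292,157), (239,135), with free room between its neighbours.

```bash
python3 - <<'E'
from h import *
t=load('top0');s=load('side0');w=load('w1')
P=lambda n,x:print(n,np.round(x,1).tolist())
c=lambda u,v:(u/3.4+170-.35,v/3.4+160-.35)
K=[c(66,52),c(412,80),c(402,236),c(48,204)]
X=np.array([onz(t,*k,78) for k in K]);P('tray',X);P('sizes',[np.linalg.norm(X[i]-X[i-1]) for i in range(4)]);P('ctr',X.mean(0))
e=(X[0]-X[1]+X[3]-X[2]);print('riser yaw from tray',np.degrees(np.arctan2(-e[0],e[1])))
ax=onz(t,*c(583,150),152);P('axis',ax);P('eye',onz(t,*c(631,215),152));P('lug',onz(t,*c(574,233),127))
v=X.mean(0)-ax;print('yaw from axis-tray',np.degrees(np.arctan2(-v[0],v[1])),np.linalg.norm(v[:2]))
b=blobs(w,blue,300,(200,40,340,180))[0];r=cv2.minAreaRect(b[3]);print(r)
C=np.array([onz(w,*p,60) for p in cv2.boxPoints(r)]);P('spk',C);P('',C.mean(0));P('sz',[np.linalg.norm(C[i]-C[i-1]) for i in range(2)])
d=C[1]-C[0];print('edge01 deg',np.degrees(np.arctan2(d[1],d[0])),'edge12 +90')
print(tri((w,*r[0]),(t,188,285.6)),tri((w,*r[0]),(s,168,204)))
E
```

```text
tray [[661.5, 258.7, 78.0], [640.6, -40.9, 78.0], [504.9, -33.4, 78.0], [527.9, 266.6, 78.0]]
sizes [133.8, 300.3, 135.9, 300.9]
ctr [583.7, 112.8, 78.0]
riser yaw from tray -4.178375499431192
axis [565.2, -175.1, 152.0]
eye [513.2, -212.1, 152.0]
lug [502.1, -170.7, 127.0]
yaw from axis-tray -3.6742204816492046 288.4627825720365Traceback (most recent call last):
  File "<stdin>", line 10, in <module>
IndexError: list index out of range
```

```bash
python3 - <<'E'
from h import *
t=load('top0');s=load('side0');w=load('w1')
print(cv2.cvtColor(w['image'],cv2.COLOR_RGB2HSV)[[90,80,110],[265,280,308]].tolist())
C=np.array([onz(w,*p,60) for p in [(264,70),(317,95),(292,157),(239,135)]]);print(np.round(C,1),C.mean(0),[np.linalg.norm(C[i]-C[i-1]) for i in range(4)])
for i in range(4):
    d=C[i]-C[i-1];print('deg',np.degrees(np.arctan2(d[1],d[0])))
print(tri((w,278,114),(t,188,285.6)),tri((w,278,114),(s,168,204)))
for p in [(142,108),(185,110),(182,148),(142,148)]: print('small',onz(w,*p,40))
for p in [(352,93),(469,93)]: print('big',onz(w,*p,85))
E
```

```text
[[105, 157, 254], [105, 159, 248], [105, 158, 255]]
[[378.  251.1  60. ]
 [347.9 213.3  60. ]
 [303.  246.1  60. ]
 [332.9 285.8  60. ]] [340.43752038 249.04868579  60.        ] [np.float64(56.91944912296229), np.float64(48.30251214845151), np.float64(55.64338682190135), np.float64(49.667591230981294)]
deg -37.57352445432091
deg -128.4567212495675
deg 143.83502616107768
deg 53.05904171061419
(array([341.49135929, 248.79904519,  54.45908488]), [np.float64(0.230726843035743), np.float64(0.2307268430356524)]) (array([342.23705412, 248.59793539,  60.36607199]), [np.float64(0.9526167537534392), np.float64(0.9526167537534783)])
small [377.00707479 366.17544698  40.        ]
small [365.62189048 329.24238676  40.        ]
small [334.14958444 342.86824855  40.        ]
small [343.48227107 378.80889819  40.        ]
big [342.20419911 189.42801167  85.        ]
big [319.56277982 102.31517974  85.        ]
```

>>> play_rows(series=[[8,-2,0,0,0,-0.5],[8,-2,0,0,0,-0.5],[8,-2,0,0,0,-0.5],[8,-2,0,0,0,-0.5],[8,-2,-25,0,0,-0.5],[8,-2,-25,0,0,-0.5],[8,-2,-25,0,0,-0.5],[9,-2,-25,0,0,-0.3],[0,0,-25,0,0,0],[0,0,-22,0,0,0],[0,0,-22,0,0,0],[0,0,-22,0,0,0],[0,0,-20,0,0,0],[0,0,0,0,0,0],[0,0,0,0,0,0]])

```text
clock: 2.45
position: [340.4, 249.9, 44.5]
ee_rot: [0.948, -0.318, -0.0, 0.001]
contact_force: [-0.3, 0.0, 0.8]
gripper_width: 85.3
grasp_force: 0.0
```

>>> play_rows(series=[[0,0,0,0,0,0],[0,0,0,0,0,0],[0,0,0,0,0,0],[0,0,0,0,0,0],[0,0,0,0,0,0],[0,0,0,0,0,0],[0,0,0,0,0,0],[0,0,15,0,0,0],[0,0,25,0,0,0],[0,0,25,0,0,0],[0,0,25,0,0,0],[0,0,25,0,0,0],[0,0,15,0,0,0],[0,0,10,0,0,0],[0,0,0,0,0,0]], gripper=0.4)

```text
clock: 3.7
position: [341.2, 250.0, 187.6]
ee_rot: [0.948, -0.319, 0.001, -0.003]
contact_force: [0.8, 1.1, -1.9]
gripper_width: 51.3
grasp_force: 63.3
```

>>> play_rows(series=[[20.4,-11.3,0,0,0,-0.79],[20.4,-11.3,0,0,0,-0.79],[20.4,-11.3,0,0,0,-0.79],[20.4,-11.3,0,0,0,-0.79],[20.4,-11.3,0,0,0,-0.79],[20.4,-11.3,0,0,0,-0.79],[20.4,-11.3,0,0,0,-0.79],[20.4,-11.3,0,0,0,-0.79],[20.4,-11.3,0,0,0,-0.79],[20.4,-11.3,0,0,0,-0.79],[20.4,-11.3,0,0,0,-0.79],[20.4,-11.3,0,0,0,-0.79],[0,0,0,0,0,0],[0,0,-20,0,0,0],[0,0,-20,0,0,0],[0,0,-15,0,0,0],[0,0,-10,0,0,0],[0,0,-5,0,0,0],[0,0,0,0,0,0],[0,0,0,0,0,0]])

```text
clock: 5.37
position: [585.7, 113.9, 115.6]
ee_rot: [-0.682, 0.732, -0.0, 0.0]
contact_force: [-0.1, 0.9, -2.5]
gripper_width: 51.4
grasp_force: 63.6
```

>>> play_rows(series=[[0,0,-2,0,0,0],[0,0,-2,0,0,0],[0,0,-1,0,0,0],[0,0,-1,0,0,0],[0,0,0,0,0,0],[0,0,0,0,0,0]])

```text
clock: 5.87
position: [585.5, 113.7, 109.4]
ee_rot: [-0.681, 0.732, -0.0, 0.0]
contact_force: [-0.3, 0.0, -3.1]
gripper_width: 51.5
grasp_force: 63.6
```

>>> play_rows(series=[[0,0,-1,0,0,0],[0,0,-1,0,0,0],[0,0,0,0,0,0],[0,0,0,0,0,0]])

```text
clock: 6.2
position: [585.6, 113.7, 107.5]
ee_rot: [-0.681, 0.732, -0.0, 0.0]
contact_force: [-0.1, 0.3, -0.1]
gripper_width: 51.4
grasp_force: 63.4
```

>>> play_rows(series=[[0,0,0,0,0,0],[0,0,0,0,0,0],[0,0,0,0,0,0],[0,0,0,0,0,0],[0,0,20,0,0,0],[0,0,30,0,0,0],[0,0,40,0,0,0],[0,0,30,0,0,0],[-10,34,3,0,0,0],[-10,34,3,0,0,0],[-10,34,3,0,0,0],[-10,34,3,0,0,0],[-10,34,3,0,0,0],[-10,34,3,0,0,0],[-10,34,3,0,0,0],[-10,34,3,0,0,0],[-10,34,3,0,0,0],[-10,34,3,0,0,0]], gripper=1)

```text
clock: 7.7
position: [484.7, 455.2, 257.6]
ee_rot: [-0.681, 0.732, -0.0, 0.0]
contact_force: [0.4, -0.5, 1.3]
gripper_width: 85.1
grasp_force: 0.0
```

```bash
python3 - <<'E'
from h import *
w=snap('wrist','w2');snap('top','top1')
print(read_state()['position'],np.round(proj(w,[481,400,60])))
for b in blobs(w,white,1500)[:4]:
    r=cv2.minAreaRect(b[3]);C=np.array([onz(w,*p,60) for p in cv2.boxPoints(r)])
    print(np.round(b[:3]),np.round(C.mean(0)),[np.round(np.linalg.norm(C[i]-C[i-1])) for i in (1,2)],[np.round(np.degrees(np.arctan2(*(C[i]-C[i-1])[1::-1]))) for i in (1,2)])
E
```

```text
[483.91900749 458.25924931 257.01795284] [280. 128.]
[ 281.  137. 4108.] [481. 408.  60.] [np.float64(52.0), np.float64(61.0)] [np.float64(-126.0), np.float64(147.0)]
[ 191.  348. 3981.] [594. 620.  60.] [np.float64(103.0), np.float64(61.0)] [np.float64(-110.0), np.float64(162.0)]
```

View pics/w2.png

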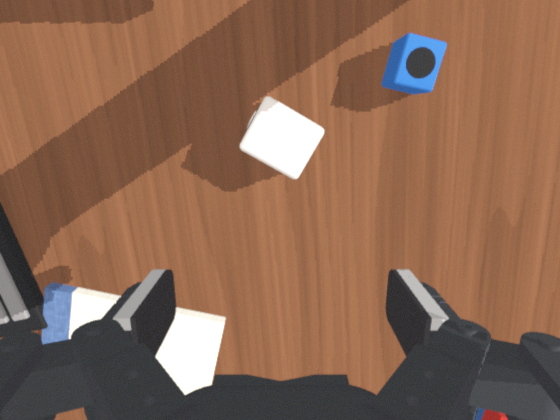

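The wrist view shows the webcam's top at (282,138) with the lens side at upper left; it stands clear of its neighbours. The arm was still settling in that picture, so I measure it once more together with the top view.

```bash
python3 - <<'E'
from h import *
w=snap('wrist','w3');t=load('top1')
tb=blobs(t,white,200,(110,210,165,265))[0];print(tb[:3])
b=[b for b in blobs(w,white,1500) if b[1]<250][0]
r=cv2.minAreaRect(b[3]);C=np.array([onz(w,*p,60) for p in cv2.boxPoints(r)])
print(r,np.round(C.mean(0)),[np.round(np.linalg.norm(C[i]-C[i-1])) for i in (1,2)],[np.round(np.degrees(np.arctan2(*(C[i]-C[i-1])[1::-1])),1) for i in (1,2)])
print(tri((w,*r[0]),(t,*tb[:2])),onz(t,*tb[:2],60),w['eye'],read_state()['position'])
E
```

```text
(137.36216596343178, 237.19760900140645, 474.0)
((279.5256042480469, 133.6304931640625), (71.82466888427734, 61.863739013671875), 30.529708862304688) [482. 409.  60.] [np.float64(52.0), np.float64(60.0)] [np.float64(-126.2), np.float64(146.9)]
(array([480.88360018, 409.57968303,  38.05028219]), [np.float64(0.9055594664856278), np.float64(0.9055594664856814)]) [477.31686693 402.54265677  60.        ] [479.35453916 388.32006023 374.24708391] [484.37641824 455.9724233  256.81745628]
```

>>> play_rows(series=[[0,-5,0,0,0,0.97],[0,-5,0,0,0,0.97],[0,-5,0,0,0,0.97],[0,-5,0,0,0,0.97],[-0.5,-5,-18,0,0,0.97],[-0.5,-5,-18,0,0,0.97],[-0.5,-5,-18,0,0,0.97],[-0.5,-5,-18,0,0,0.97],[-0.5,-5,-18,0,0,0.97],[0,-2.5,-20,0,0,0.9],[0,0,-20,0,0,0],[0,0,-20,0,0,0],[0,0,-20,0,0,0],[0,0,-20,0,0,0],[0,0,-15,0,0,0],[0,0,-7,0,0,0],[0,0,0,0,0,0],[0,0,0,0,0,0]])

```text
clock: 9.35
position: [483.5, 405.7, 45.7]
ee_rot: [0.95, -0.312, 0.0, -0.0]
contact_force: [-0.7, 0.2, 0.0]
gripper_width: 85.6
grasp_force: 0.0
```

>>> play_rows(series=[[0,0,0,0,0,0],[0,0,0,0,0,0],[0,0,0,0,0,0],[0,0,0,0,0,0],[0,0,0,0,0,0],[0,0,0,0,0,0],[0,0,0,0,0,0],[0,0,15,0,0,0],[0,0,25,0,0,0],[0,0,25,0,0,0],[0,0,25,0,0,0],[0,0,25,0,0,0],[0,0,15,0,0,0],[0,0,10,0,0,0],[0,0,0,0,0,0]], gripper=0.4)

```text
clock: 10.6
position: [483.2, 406.6, 186.9]
ee_rot: [0.95, -0.312, 0.0, -0.001]
contact_force: [-0.3, 1.1, -3.9]
gripper_width: 51.6
grasp_force: 63.1
```

>>> play_rows(series=[[10.8,-20.5,0,0,0,-0.96],[10.8,-20.5,0,0,0,-0.96],[10.8,-20.5,0,0,0,-0.96],[10.8,-20.5,0,0,0,-0.96],[10.8,-20.5,0,0,0,-0.96],[10.8,-20.5,0,0,0,-0.96],[10.8,-20.5,0,0,0,-0.96],[10.8,-20.5,0,0,0,-0.96],[10.8,-20.5,0,0,0,-0.96],[10.8,-20.5,0,0,0,-0.96],[0,0,0,0,0,0],[0,0,-20,0,0,0],[0,0,-20,0,0,0],[0,0,-15,0,0,0],[0,0,-10,0,0,0],[0,0,-7,0,0,0],[0,0,-3,0,0,0],[0,0,-1,0,0,0],[0,0,0,0,0,0],[0,0,0,0,0,0]])

```text
clock: 12.27
position: [591.5, 201.6, 110.2]
ee_rot: [-0.683, 0.731, -0.0, 0.001]
contact_force: [0.1, -1.1, -3.7]
gripper_width: 51.6
grasp_force: 63.2
```

>>> play_rows(series=[[0,0,-1,0,0,0],[0,0,-1,0,0,0],[0,0,0,0,0,0],[0,0,0,0,0,0]])

```text
clock: 12.6
position: [591.3, 201.4, 107.8]
ee_rot: [-0.683, 0.731, -0.0, 0.001]
contact_force: [-0.8, 1.0, -2.8]
gripper_width: 51.5
grasp_force: 63.3
```

>>> play_rows(series=[[0,0,-1,0,0,0],[0,0,0,0,0,0],[0,0,0,0,0,0],[0,0,0,0,0,0],[0,0,20,0,0,0],[0,0,30,0,0,0],[0,0,40,0,0,0],[0,0,40,0,0,0],[0,0,20,0,0,0]], gripper=1)

```text
clock: 13.35
position: [592.8, 201.7, 262.7]
ee_rot: [-0.683, 0.731, -0.002, 0.004]
contact_force: [1.7, 0.3, 1.4]
gripper_width: 85.5
grasp_force: 0.0
```

>>> play_rows(series=[[-17.6,-32.2,0,0,0,0],[-17.6,-32.2,0,0,0,0],[-17.6,-32.2,0,0,0,0],[-17.6,-32.2,0,0,0,0],[-17.6,-32.2,0,0,0,0],[-17.6,-32.2,0,0,0,0],[-17.6,-32.2,0,0,0,0],[-17.6,-32.2,0,0,0,0],[-17.6,-32.2,0,0,0,0],[-17.6,-32.2,0,0,0,0],[-17.6,-32.2,0,0,0,0],[-17.6,-32.2,0,0,0,0],[0,0,0,0,0,0],[0,0,0,0,0,0]])

```text
clock: 14.52
position: [378.9, -186.6, 256.8]
ee_rot: [-0.681, 0.732, -0.0, 0.0]
contact_force: [0.1, 0.2, 0.6]
gripper_width: 85.2
grasp_force: 0.0
```

```bash
python3 - <<'E'
from h import *
w=snap('wrist','w4');s=snap('side','side2')
print(read_state()['position'],np.round(proj(w,[377,-246,60])),np.round(proj(w,[461,-364,112])))
for b in blobs(w,white,1500)[:4]:
    r=cv2.minAreaRect(b[3]);C=np.array([onz(w,*p,60) for p in cv2.boxPoints(r)])
    print(np.round(b[:3]),np.round(C.mean(0)),[np.round(np.linalg.norm(C[i]-C[i-1])) for i in (1,2)],[np.round(np.degrees(np.arctan2(*(C[i]-C[i-1])[1::-1]))) for i in (1,2)])
cv2.imwrite('pics/m1.png',np.hstack([cv2.resize(d['image'],(400,300)) for d in (w,s)])[:,:,::-1])
E
```

```text
[ 380.02815049 -185.2006425   256.65615076] [278. 123.] [131. -56.]
[  66.  216. 9506.] [ 573. -175.   60.] [np.float64(136.0), np.float64(97.0)] [np.float64(-155.0), np.float64(112.0)]
[ 279.  116. 4273.] [ 376. -251.   60.] [np.float64(59.0), np.float64(52.0)] [np.float64(-151.0), np.float64(123.0)]
[ 545.  305. 1720.] [129. -59.  60.] [np.float64(31.0), np.float64(87.0)] [np.float64(176.0), np.float64(98.0)]
```

View pics/m1.png

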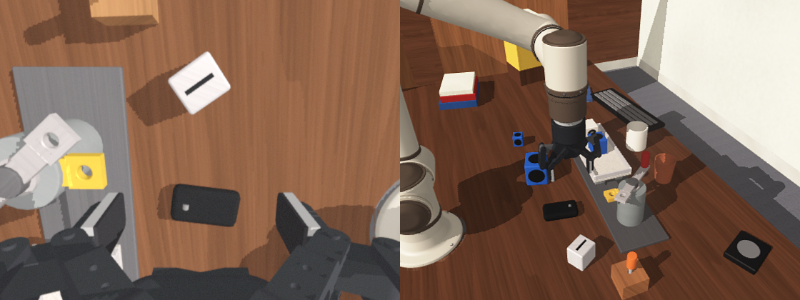

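The left half (wrist view, half scale) shows the drive at (200,82), the mouse well clear at (205,205), the lug at (85,172) and the eyelet at (58,148). The right half (side view) shows the speaker and webcam region in the tray, partly hidden by the arm.

>>> play_rows(series=[[-0.4,-6.5,0,0,0,-0.91],[-0.4,-6.5,0,0,0,-0.91],[-0.4,-6.5,0,0,0,-0.91],[-0.4,-6.5,0,0,0,-0.91],[-0.4,-6.5,-18,0,0,-0.91],[-0.4,-6.5,-18,0,0,-0.91],[-0.4,-6.5,-18,0,0,-0.91],[-0.4,-6.5,-18,0,0,-0.91],[-0.4,-6.5,-18,0,0,-0.91],[-0.4,-6.5,-20,0,0,-0.91],[0,0,-20,0,0,0],[0,0,-20,0,0,0],[0,0,-20,0,0,0],[0,0,-20,0,0,0],[0,0,-15,0,0,0],[0,0,-7,0,0,0],[0,0,0,0,0,0],[0,0,0,0,0,0]])

```text
clock: 16.12
position: [376.7, -249.8, 44.4]
ee_rot: [-0.272, 0.962, -0.0, -0.0]
contact_force: [0.1, -0.4, 0.4]
gripper_width: 85.4
grasp_force: 0.0
```

>>> play_rows(series=[[0,0,0,0,0,0],[0,0,0,0,0,0],[0,0,0,0,0,0],[0,0,0,0,0,0],[0,0,0,0,0,0],[0,0,0,0,0,0],[0,0,0,0,0,0],[0,0,15,0,0,0],[0,0,25,0,0,0],[0,0,25,0,0,0],[0,0,25,0,0,0],[0,0,25,0,0,0],[0,0,15,0,0,0],[0,0,10,0,0,0],[0,0,0,0,0,0]], gripper=0.4)

```text
clock: 17.37
position: [376.4, -250.4, 186.3]
ee_rot: [-0.271, 0.963, -0.001, 0.002]
contact_force: [1.1, -0.4, -3.8]
gripper_width: 51.5
grasp_force: 63.7
```

>>> play_rows(series=[[8,30,0,0,0,0.7],[8,30,0,0,0,0.7],[8,30,0,0,0,0.7],[8,30,0,0,0,0.7],[8,30,0,0,0,0.7],[8,30,0,0,0,0.7],[8,30,0,0,0,0.7],[8,30,0,0,0,0.7],[27.8,7.2,0,0,0,0.7],[27.8,7.2,0,0,0,0.7],[27.8,7.2,0,0,0,0.7],[27.8,7.2,0,0,0,0.7],[27.8,7.2,0,0,0,0.7],[0,0,0,0,0,0],[0,0,-20,0,0,0],[0,0,-20,0,0,0],[0,0,-20,0,0,0],[0,0,-10,0,0,0],[0,0,-4,0,0,0],[0,0,0,0,0,0]])

```text
clock: 19.03
position: [577.9, 25.4, 108.8]
ee_rot: [-0.682, 0.731, 0.001, -0.001]
contact_force: [0.9, 0.1, -3.0]
gripper_width: 51.3
grasp_force: 64.5
```

>>> play_rows(series=[[0,0,-1,0,0,0],[0,0,-1,0,0,0],[0,0,-1,0,0,0],[0,0,0,0,0,0],[0,0,0,0,0,0]])

```text
clock: 19.45
position: [579.0, 25.8, 107.9]
ee_rot: [-0.682, 0.731, -0.0, 0.0]
contact_force: [0.4, -0.3, -2.7]
gripper_width: 51.1
grasp_force: 64.5
```

>>> play_rows(series=[[0,0,-1,0,0,0],[0,0,0,0,0,0],[0,0,0,0,0,0],[0,0,0,0,0,0],[0,0,20,0,0,0],[0,0,30,0,0,0],[0,0,40,0,0,0],[0,0,40,0,0,0],[0,0,20,0,0,0],[0,-3,5,0,0,0],[0,-3,10,0,0,0],[0,-6,10,0,0,0],[0,0,0,0,0,0],[0,0,0,0,0,0]], gripper=1)

```text
clock: 20.62
position: [578.6, 13.4, 280.7]
ee_rot: [-0.682, 0.731, 0.0, -0.0]
contact_force: [-0.3, -0.3, -1.3]
gripper_width: 85.2
grasp_force: 0.0
```

```bash
python3 - <<'E'
from h import *
w=snap('wrist','w5');s=snap('side','side3');t=snap('top','top3')
print(read_state()['position'])
for k,d in (('w',w),('s',s)): print(k,[(round(b[0],1),round(b[1],1),b[2],np.round(b[3].reshape(-1,2).min(0)),np.round(b[3].reshape(-1,2).max(0))) for b in blobs(d,red,100)])
print(np.round(proj(w,[627,-129,202])),np.round(proj(s,[627,-129,202])))
im=np.hstack([cv2.resize(s['image'][100:310,120:400],(400,300)),cv2.resize(w['image'],(400,300))]);im=np.vstack([im,cv2.resize(t['image'][120:300,110:430],(533,300))[:,:].copy() if 0 else np.hstack([cv2.resize(t['image'][120:300,110:430],(533,300)),np.zeros((300,267,3),'uint8')])])
cv2.imwrite('pics/m2.png',im[:,:,::-1])
E
```

```text
[578.33438174  13.68420925 279.89073162]
w [(182.4, 4.2, 233.0, array([165,   0], dtype=int32), array([198,  11], dtype=int32))]
s [(85.0, 134.3, 424.0, array([ 55, 106], dtype=int32), array([108, 143], dtype=int32)), (342.7, 222.4, 223.5, array([337, 211], dtype=int32), array([349, 234], dtype=int32))]
[159. -39.] [343. 213.]
```

View pics/m2.png

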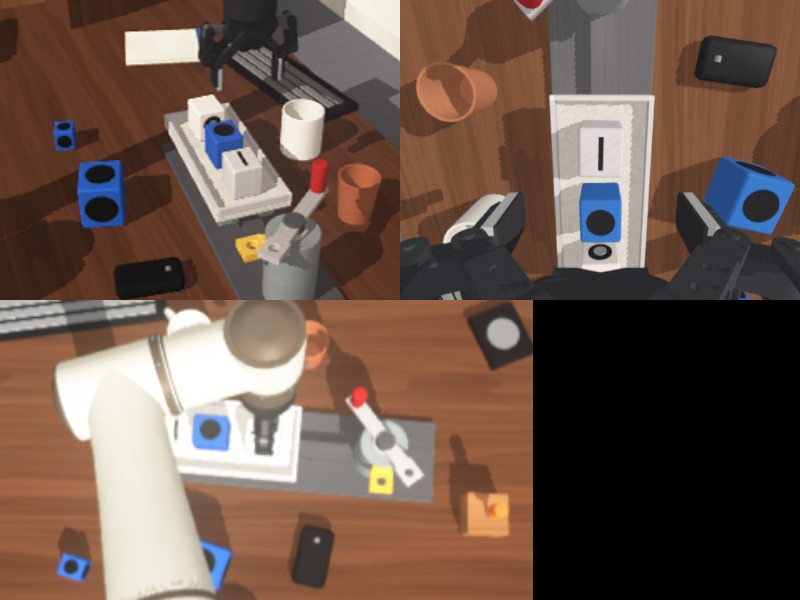

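All three devices stand upright in the tray (top left: webcam, speaker, drive in a row). The crank sits at rest beyond it.

>>> play_rows(series=[[3,-12,0,0,0,0],[3,-12,0,0,0,0],[3,-12,0,0,0,0],[3,-12,0,0,0,0],[3,-12,0,0,0,0],[3,-12,0,0,0,0],[0,0,0,0,0,0],[0,0,0,0,0,0],[0,0,0,0,0,0]])

```text
clock: 21.52
position: [596.8, -58.5, 281.2]
ee_rot: [-0.682, 0.731, 0.0, -0.0]
contact_force: [-0.6, 0.6, 0.1]
gripper_width: 85.3
grasp_force: 0.0
```

```bash
python3 - <<'E'
from h import *
w=snap('wrist','w6')
t=load('top0');g=lambda h,s,v:(h>38)&(h<90)&(s>90)&(v>50)
print('green',[np.round(b[:3]) for d in (t,load('side0')) for b in blobs(d,g,20)])
print(read_state()['position'],'knob',np.round(proj(w,[627,-129,202])),'axis',np.round(proj(w,[565,-175,152])),'eye',np.round(proj(w,[513,-212,152])),'lug',np.round(proj(w,[503,-171,127])))
for b in blobs(w,red,100): print(b[:3],cv2.minEnclosingCircle(b[3]))
cv2.imwrite('pics/w6b.png',cv2.resize(w['image'],None,fx=1.4,fy=1.4)[:,:,::-1])
E
```

```text
green []
[596.73585327 -58.18291402 281.30121159] knob [215. 114.] axis [318.  30.] eye [403. -44.] lug [404.  38.]
(216.4891500904159, 112.01034759895519, 1659.0) ((217.3817138671875, 111.0268783569336), 25.115671157836914)
```

View pics/w6b.png

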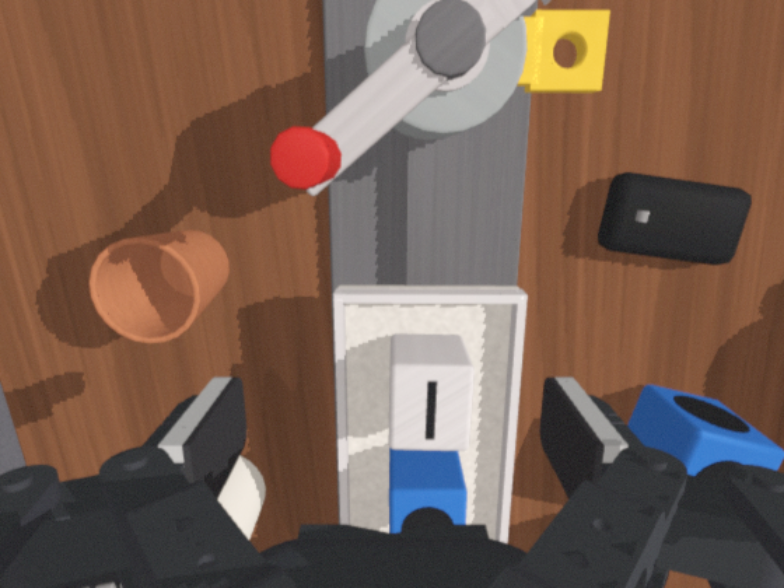

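The wrist view (scale 1.4) shows the knob top at (305,156), the axis cap at (450,38) and the lug hole at (570,51), all within a few pixels of prediction. Mouse and pot are at rest.

```bash
python3 - <<'E'
from h import *
w=load('w6');t=load('top0');s=load('side0')
P=lambda *x:print(*[np.round(a,1) for a in x])
P('knob',onz(w,217,111.3,202),onz(w,217,111.3,200),tri((w,217,111.3),(s,343.5,213.5))[0],tri((w,217,111.3),(t,325.8,177))[0])
P('lug',onz(w,406.8,36.5,127),tri((w,406.8,36.5),(t,574/3.4+169.65,233/3.4+159.65)))
P('cap',tri((w,321.5,27),(t,583/3.4+169.65,150/3.4+159.65)),onz(w,321.5,27,158))
k=onz(w,217,111.3,202)[:2]
for ax in ([565,-175],[564.5,-173.5]):
  v=k-ax; print(np.linalg.norm(v),np.degrees(np.arctan2(v[1],v[0])), 'q',-(np.arctan2(v[1],v[0])+np.radians(4)))
E
```

```text
Traceback (most recent call last):
numpy._core._exceptions._UFuncNoLoopError: ufunc 'multiply' did not contain a loop with signature matching types (dtype('<U4'), dtype('float64')) -> None
```

```bash
python3 - <<'E'
from h import *
w=load('w6');t=load('top0');s=load('side0')
P=lambda n,*x:print(n,*[np.round(a,1) for a in x])
P('knob',onz(w,217,111.3,202),tri((w,217,111.3),(s,343.5,213.5))[0],tri((w,217,111.3),(t,325.8,177))[0])
a=tri((w,406.8,36.5),(t,574/3.4+169.65,233/3.4+159.65));P('lug',onz(w,406.8,36.5,127),a[0],a[1])
a=tri((w,321.5,27),(t,583/3.4+169.65,150/3.4+159.65));P('cap',a[0],a[1],onz(w,321.5,27,158))
k=onz(w,217,111.3,202)[:2]
for ax in ([565,-175],[564.5,-173.5]):
  v=k-ax; print(np.linalg.norm(v),np.degrees(np.arctan2(v[1],v[0])), 'q',-(np.arctan2(v[1],v[0])+np.radians(4)))
E
```

```text
knob [ 625.7 -130.2  202. ] [ 626.3 -130.5  202.4] [ 627.6 -129.8  193.5]
lug [ 501.  -171.6  127. ] [ 501.7 -170.8  129.3] [0.5 0.5]
cap [ 563.7 -174.6  159.5] [0.7 0.7] [ 563.6 -175.6  158. ]
75.44301745015497 36.44634079120897 q -0.7059218171902849
74.9692006063595 35.29708384181003 q -0.6858634994718475
```

>>> play_rows(series=[[5,-12,0,0,0,0],[5,-12,0,0,0,0],[5,-12,0,0,0,0],[5,-12,0,0,0,0],[5,-12,0,0,0,0],[5,-11.5,0,0,0,0],[0,0,0,0,0,0],[0,0,-18,0,0,0],[0,0,-18,0,0,0],[0,0,-18,0,0,0],[0,0,-18,0,0,0],[0,0,-14,0,0,0],[0,0,-7,0,0,0],[0,0,0,0,0,0],[0,0,0,0,0,0]])

```text
clock: 22.82
position: [627.1, -129.9, 188.6]
ee_rot: [-0.683, 0.731, -0.0, -0.0]
contact_force: [-0.6, 0.6, 0.7]
gripper_width: 85.6
grasp_force: 0.0
```

>>> play_rows(series=[[0,0,0,0,0,0],[0,0,0,0,0,0],[0,0,0,0,0,0],[0,0,0,0,0,0],[0,0,0,0,0,0],[0,0,0,0,0,0],[0,0,0,0,0,0],[0,0,0,0,0,0],[0,0,0,0,0,0],[0,0,0,0,0,0]], gripper=0.1)

```text
clock: 23.65
position: [627.3, -129.7, 189.0]
ee_rot: [-0.683, 0.731, -0.001, 0.0]
contact_force: [-0.4, 0.8, 5.2]
gripper_width: 22.6
grasp_force: 58.7
```

>>> play_rows(series=[[6.5,-10.6,0,0,0,0],[4.8,-11.5,0,0,0,0],[2.9,-12.1,0,0,0,0],[1.0,-12.4,0,0,0,0]])

```text
clock: 23.98
position: [643.0, -177.0, 189.0]
ee_rot: [-0.683, 0.731, -0.001, 0.001]
contact_force: [-0.0, 2.7, 6.4]
gripper_width: 22.5
grasp_force: 58.8
```

>>> play_rows(series=[[-1.0,-12.4,0,0,0,0],[-2.9,-12.1,0,0,0,0],[-4.8,-11.5,0,0,0,0],[-6.5,-10.6,0,0,0,0],[-8.1,-9.5,0,0,0,0],[-9.5,-8.1,0,0,0,0],[-10.6,-6.5,0,0,0,0],[-11.5,-4.8,0,0,0,0],[-12.1,-2.9,0,0,0,0],[-12.4,-1.0,0,0,0,0],[-12.4,1.0,0,0,0,0],[-12.1,2.9,0,0,0,0],[-11.5,4.8,0,0,0,0],[-10.6,6.5,0,0,0,0],[-9.5,8.1,0,0,0,0],[-8.1,9.5,0,0,0,0],[-6.5,10.6,0,0,0,0],[-4.8,11.5,0,0,0,0],[-2.9,12.1,0,0,0,0],[-1.0,12.4,0,0,0,0]])

```text
clock: 25.65
position: [482.9, -179.2, 189.2]
ee_rot: [-0.682, 0.731, -0.002, -0.001]
contact_force: [3.7, -10.2, 2.7]
gripper_width: 22.7
grasp_force: 59.3
```

>>> play_rows(series=[[1.0,12.4,0,0,0,0],[2.9,12.1,0,0,0,0],[4.8,11.5,0,0,0,0],[6.5,10.6,0,0,0,0],[8.1,9.5,0,0,0,0],[9.5,8.1,0,0,0,0],[10.6,6.5,0,0,0,0],[11.5,4.8,0,0,0,0],[12.1,2.9,0,0,0,0],[12.4,1.0,0,0,0,0],[12.4,-1.0,0,0,0,0],[12.1,-2.9,0,0,0,0],[11.5,-4.8,0,0,0,0],[10.6,-6.5,0,0,0,0],[9.5,-8.1,0,0,0,0],[8.1,-9.5,0,0,0,0],[6.5,-10.6,0,0,0,0],[4.8,-11.5,0,0,0,0],[2.9,-12.1,0,0,0,0],[1.0,-12.4,0,0,0,0]])

```text
clock: 27.32
position: [642.9, -176.8, 189.0]
ee_rot: [-0.683, 0.731, -0.001, 0.001]
contact_force: [1.7, 2.4, 5.5]
gripper_width: 22.6
grasp_force: 59.7
```

```bash
python3 - <<'E'
from h import *
w=snap('wrist','w7')
cv2.imwrite('pics/w7.png',w['image'][:,:,::-1])
E
```

```text
(no output)
```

View pics/w7.png

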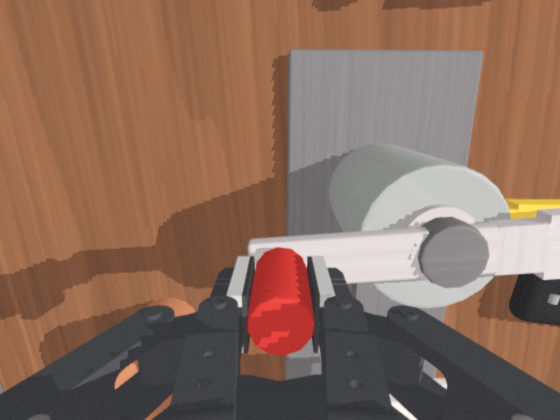

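The knob is held squarely between the pads at (282,300), with the arm pointing along the riser's +x after one turn. I keep going.

>>> play_rows(series=[[-1.0,-12.4,0,0,0,0],[-2.9,-12.1,0,0,0,0],[-4.8,-11.5,0,0,0,0],[-6.5,-10.6,0,0,0,0],[-8.1,-9.5,0,0,0,0],[-9.5,-8.1,0,0,0,0],[-10.6,-6.5,0,0,0,0],[-11.5,-4.8,0,0,0,0],[-12.1,-2.9,0,0,0,0],[-12.4,-1.0,0,0,0,0],[-12.4,1.0,0,0,0,0],[-12.1,2.9,0,0,0,0],[-11.5,4.8,0,0,0,0],[-10.6,6.5,0,0,0,0],[-9.5,8.1,0,0,0,0],[-8.1,9.5,0,0,0,0],[-6.5,10.6,0,0,0,0],[-4.8,11.5,0,0,0,0],[-2.9,12.1,0,0,0,0],[-1.0,12.4,0,0,0,0]])

```text
clock: 29.03
position: [482.9, -179.0, 189.2]
ee_rot: [-0.682, 0.731, -0.002, -0.001]
contact_force: [5.1, -9.4, 3.0]
gripper_width: 22.5
grasp_force: 59.5
```

>>> play_rows(series=[[1.0,12.4,0,0,0,0],[2.9,12.1,0,0,0,0],[4.8,11.5,0,0,0,0],[6.5,10.6,0,0,0,0],[8.1,9.5,0,0,0,0],[9.5,8.1,0,0,0,0],[10.6,6.5,0,0,0,0],[11.5,4.8,0,0,0,0],[12.1,2.9,0,0,0,0],[12.4,1.0,0,0,0,0],[12.4,-1.0,0,0,0,0],[12.1,-2.9,0,0,0,0],[11.5,-4.8,0,0,0,0],[10.6,-6.5,0,0,0,0],[9.5,-8.1,0,0,0,0],[8.1,-9.5,0,0,0,0],[6.5,-10.6,0,0,0,0],[4.8,-11.5,0,0,0,0],[2.9,-12.1,0,0,0,0],[1.0,-12.4,0,0,0,0]])

```text
clock: 30.7
position: [642.9, -176.6, 189.0]
ee_rot: [-0.683, 0.731, -0.001, 0.001]
contact_force: [4.9, 3.6, 6.4]
gripper_width: 22.5
grasp_force: 59.8
```

>>> play_rows(series=[[-1.0,-12.4,0,0,0,0],[-2.9,-12.1,0,0,0,0],[-4.8,-11.5,0,0,0,0],[-6.5,-10.6,0,0,0,0],[-8.1,-9.5,0,0,0,0],[-9.5,-8.1,0,0,0,0],[-10.6,-6.5,0,0,0,0],[-11.5,-4.8,0,0,0,0],[-12.1,-2.9,0,0,0,0],[-12.4,-1.0,0,0,0,0],[-12.4,1.0,0,0,0,0],[-12.1,2.9,0,0,0,0],[-11.5,4.8,0,0,0,0],[-10.6,6.5,0,0,0,0],[-9.5,8.1,0,0,0,0],[-8.1,9.5,0,0,0,0],[-6.5,10.6,0,0,0,0],[-4.8,11.5,0,0,0,0],[-2.9,12.1,0,0,0,0],[-1.0,12.4,0,0,0,0]])

```text
clock: 32.37
position: [482.9, -179.0, 189.2]
ee_rot: [-0.682, 0.731, -0.002, -0.001]
contact_force: [5.0, -10.5, 3.6]
gripper_width: 22.6
grasp_force: 59.5
```

>>> play_rows(series=[[1.0,12.4,0,0,0,0],[2.9,12.1,0,0,0,0],[4.8,11.5,0,0,0,0],[6.5,10.6,0,0,0,0],[8.1,9.5,0,0,0,0],[9.5,8.1,0,0,0,0],[10.6,6.5,0,0,0,0],[11.5,4.8,0,0,0,0],[12.1,2.9,0,0,0,0],[12.4,1.0,0,0,0,0],[12.4,-1.0,0,0,0,0],[12.1,-2.9,0,0,0,0],[11.5,-4.8,0,0,0,0],[10.6,-6.5,0,0,0,0],[9.5,-8.1,0,0,0,0],[8.1,-9.5,0,0,0,0],[6.5,-10.6,0,0,0,0],[4.8,-11.5,0,0,0,0],[2.9,-12.1,0,0,0,0],[1.0,-12.4,0,0,0,0]])

```text
clock: 34.03
position: [642.8, -176.6, 189.0]
ee_rot: [-0.683, 0.731, -0.001, 0.001]
contact_force: [3.6, 2.5, 5.8]
gripper_width: 22.7
grasp_force: 59.9
```

>>> play_rows(series=[[-1.0,-12.4,0,0,0,0],[-2.9,-12.1,0,0,0,0],[-4.8,-11.5,0,0,0,0],[-6.5,-10.6,0,0,0,0],[-8.1,-9.5,0,0,0,0],[-9.5,-8.1,0,0,0,0],[-10.6,-6.5,0,0,0,0],[-11.5,-4.8,0,0,0,0],[-12.1,-2.9,0,0,0,0],[-12.4,-1.0,0,0,0,0],[-12.4,1.0,0,0,0,0],[-12.1,2.9,0,0,0,0],[-11.5,4.8,0,0,0,0],[-10.6,6.5,0,0,0,0],[-9.5,8.1,0,0,0,0],[-8.1,9.5,0,0,0,0],[-6.5,10.6,0,0,0,0],[-4.8,11.5,0,0,0,0],[-2.9,12.1,0,0,0,0],[-1.0,12.4,0,0,0,0]])

```text
clock: 35.7
position: [482.9, -179.0, 189.2]
ee_rot: [-0.682, 0.731, -0.002, -0.001]
contact_force: [4.7, -10.8, 3.0]
gripper_width: 22.6
grasp_force: 59.6
```

>>> play_rows(series=[[1.0,12.4,0,0,0,0],[2.9,12.1,0,0,0,0],[4.8,11.5,0,0,0,0],[6.5,10.6,0,0,0,0],[8.1,9.5,0,0,0,0],[9.5,8.1,0,0,0,0],[10.6,6.5,0,0,0,0],[11.5,4.8,0,0,0,0],[12.1,2.9,0,0,0,0],[12.4,1.0,0,0,0,0],[12.4,-1.0,0,0,0,0],[12.1,-2.9,0,0,0,0],[11.5,-4.8,0,0,0,0],[10.6,-6.5,0,0,0,0],[9.5,-8.1,0,0,0,0],[8.1,-9.5,0,0,0,0],[6.5,-10.6,0,0,0,0],[4.8,-11.5,0,0,0,0]])

```text
clock: 37.2
position: [638.7, -151.7, 189.0]
ee_rot: [-0.683, 0.731, -0.0, 0.001]
contact_force: [2.9, 4.6, 6.9]
gripper_width: 22.9
grasp_force: 60.0
```

>>> play_rows(series=[[1.5,-6,0,0,0,0],[1.3,-6,0,0,0,0],[0.7,-5,0,0,0,0],[0.2,-4,0,0,0,0],[0,-3,0,0,0,0],[0,-3,0,0,0,0],[0,-2,0,0,0,0],[0,0,0,0,0,0],[0,0,0,0,0,0],[0,0,0,0,0,0],[0,0,0,0,0,0]])

```text
clock: 38.12
position: [642.7, -181.7, 189.0]
ee_rot: [-0.682, 0.731, -0.002, 0.001]
contact_force: [6.7, 0.6, 4.2]
gripper_width: 22.6
grasp_force: 59.8
```

>>> play_rows(series=[[0,-1,0,0,0,0],[0,-1,0,0,0,0],[0,-1,0,0,0,0],[0,0,0,0,0,0],[0,0,0,0,0,0],[0,0,0,0,0,0]])

```text
clock: 38.62
position: [642.6, -183.3, 189.0]
ee_rot: [-0.683, 0.731, -0.001, 0.002]
contact_force: [6.1, 4.6, 5.0]
gripper_width: 22.4
grasp_force: 59.9
```

>>> play_rows(series=[[0,-1,0,0,0,0],[0,-1,0,0,0,0],[0,-1,0,0,0,0],[0,-1,0,0,0,0],[0,0,0,0,0,0],[0,0,0,0,0,0],[0,0,0,0,0,0]])

```text
clock: 39.2
position: [642.6, -183.8, 189.0]
ee_rot: [-0.683, 0.73, 0.001, 0.003]
contact_force: [3.8, 15.1, 8.3]
gripper_width: 22.7
grasp_force: 60.1
```

>>> play_rows(series=[[0,1.5,0,0,0,0],[0,1.5,0,0,0,0],[0,0,0,0,0,0],[0,0,0,0,0,0]])

```text
clock: 39.53
position: [642.6, -183.4, 189.0]
ee_rot: [-0.683, 0.731, -0.001, 0.002]
contact_force: [5.5, 7.0, 6.1]
gripper_width: 22.8
grasp_force: 60.0
```

>>> play_rows(series=[[0,0,0,0,0,0],[0,0,0,0,0,0],[0,0,0,0,0,0],[0,0,0,0,0,0],[0,0,0,0,0,0],[0,0,15,0,0,0],[0,0,25,0,0,0],[0,0,30,0,0,0],[0,0,30,0,0,0],[0,0,0,0,0,0]], gripper=1)

```text
clock: 40.37
position: [643.9, -186.1, 295.9]
ee_rot: [-0.683, 0.731, -0.005, 0.003]
contact_force: [0.2, 0.2, 1.9]
gripper_width: 85.6
grasp_force: 0.0
```

```bash
python3 -c "
from h import *
print(np.round(read_state()['joints'],2))"
```

```text
[-0.04  0.44  0.19  0.   -1.31 -0.03]
```

>>> play_rows(series=[[-12.7,-7.1,0,0,0,0.94],[-12.7,-7.1,0,0,0,0.94],[-12.7,-7.1,0,0,0,0.94],[-12.7,-7.1,0,0,0,0.94],[-12.7,-7.1,0,0,0,0.94],[-12.7,-7.1,0,0,0,0.94],[-12.7,-7.1,0,0,0,0.94],[-12.7,-7.1,0,0,0,0.94],[-12.7,-7.1,0,0,0,0.94],[-12.7,-7.1,0,0,0,0.94],[-12.7,-7.1,0,0,0,0.94],[-12.7,-7.1,0,0,0,0.94],[-12.7,-7.1,0,0,0,0.94],[-12.7,-7.1,0,0,0,0.94],[-12.7,-7.1,0,0,0,0.94],[-12.7,-7.1,0,0,0,0.94],[0,0,0,0,0,0],[0,0,0,0,0,0],[0,0,0,0,0,0]])

```text
clock: 41.95
position: [438.6, -298.4, 288.2]
ee_rot: [0.999, -0.033, -0.0, -0.0]
contact_force: [-0.7, 0.6, 0.5]
gripper_width: 85.4
grasp_force: 0.0
```

```bash
python3 - <<'E'
from h import *
w=snap('wrist','w8');s=snap('side','side4');t=snap('top','top4')
print(read_state()['position'],'pin',np.round(proj(w,[461,-364,116])),'eye',np.round(proj(w,[501.5,-171,152])))
for k,d in (('w',w),('s',s)):
  for b in blobs(d,lambda h,s,v:(h>4)&(h<17)&(s>200)&(v>200),60): print(k,np.round(b[:3],1),np.round(cv2.minEnclosingCircle(b[3])[0]),np.round(cv2.minEnclosingCircle(b[3])[1]))
im=np.hstack([cv2.resize(w['image'],(533,400)),np.vstack([cv2.resize(s['image'][100:310,120:400],(267,200)),cv2.resize(t['image'][120:300,150:390],(267,200))])])
cv2.imwrite('pics/m3.png',im[:,:,::-1])
E
```

```text
[ 439.05416255 -298.16331686  288.09635248] pin [358. 166.] eye [ 92. 133.]
```

View pics/m3.png

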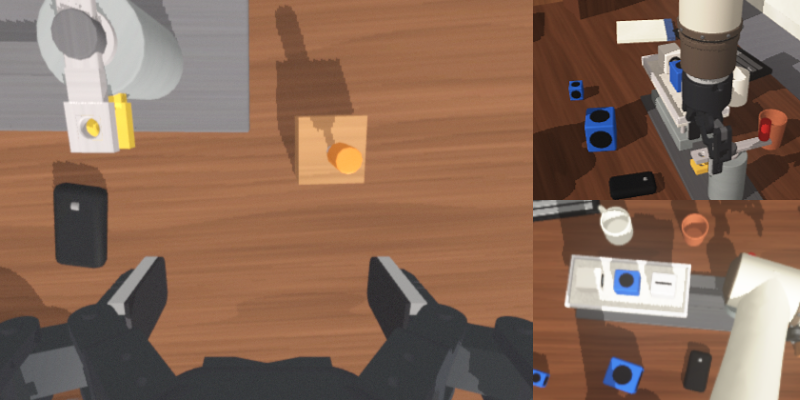

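The wrist view (scale 0.95) shows the pin head at (346,158) in its stand and the eyelet at (92,128), with the yellow lug beneath it. Top and side views show all three devices still upright in the raised tray.

```bash
python3 - <<'E'
from h import *
w=load('w8');s=load('side0');t=load('top0')
h=cv2.cvtColor(w['image'],cv2.COLOR_RGB2HSV);print(h[164,361],h[172,370],h[190,340],h[134,97],h[150,85])
P=lambda n,*x:print(n,*[np.round(a,1) for a in x])
def f(c):
  b=blobs(w,c,40,(325,135,395,195))
  for x in b: print(np.round(x[:3],1),x[3].reshape(-1,2).min(0),x[3].reshape(-1,2).max(0))
f(lambda h,s,v:(h>8)&(h<22)&(s>200))
# eyelet hole: non-grey inside tail
b=blobs(w,lambda h,s,v:s>60,20,(78,112,118,158))
for x in b: print('hole?',np.round(x[:3],1),cv2.minEnclosingCircle(x[3]))
e=(97,134.4)
P('eye',onz(w,*e,152));p=(363,165.5);P('pin',onz(w,*p,116))
P('pin tri',*tri((w,*p),(s,323.5,352)))
E
```

```text
[ 17 171 255] [ 18 171 255] [ 15 125 224] [ 24 170 253] [  8  12 238]
hole? [ 97.1 133.6 191. ] ((97.5, 133.5), 9.823541641235352)
eye [ 500.6 -174.7  152. ]
pin [ 460.8 -367.7  116. ]
pin tri [ 460.4 -365.6  121.5] [1.6 1.6]
```

>>> play_rows(series=[[-1,21,0,0,0,0],[-1,21,0,0,0,0],[-1,21,0,0,0,0],[-1,21,0,0,0,0],[-1,21,0,0,0,0],[-1,21,0,0,0,0],[0,0,0,0,0,0],[0,0,0,0,0,0],[0,0,0,0,0,0],[0,0,0,0,0,0]])

```text
clock: 42.93
position: [432.8, -172.8, 288.2]
ee_rot: [0.999, -0.032, -0.0, 0.0]
contact_force: [0.2, -0.4, 0.5]
gripper_width: 85.5
grasp_force: 0.0
```

```bash
python3 - <<'E'
from h import *
w=snap('wrist','w9');w8=load('w8')
st=read_state();print(st['position'],w['eye'],w8['eye'])
u,v=proj(w,[501,-172,152]);print(u,v);u,v=int(u),int(v)
b=blobs(w,lambda h,s,v:s>60,20,(u-25,v-28,u+25,v+22))
for x in b: print('hole?',np.round(x[:3],1),cv2.minEnclosingCircle(x[3]),onz(w,x[0],x[1],152))
c=w['image'][max(v-70,0):v+70,u-90:u+90];cv2.imwrite('pics/c9.png',cv2.resize(c,None,fx=4,fy=4,interpolation=cv2.INTER_CUBIC)[:,:,::-1]);print(u-90,v-70)
E
```

```text
[ 432.73901802 -172.91773997  288.14986023] [ 502.25494835 -177.80484406  405.52326265] [ 508.06010793 -303.53498305  405.52542163]
272.2773704960314 113.15685552471341
182 43
```

View pics/c9.png

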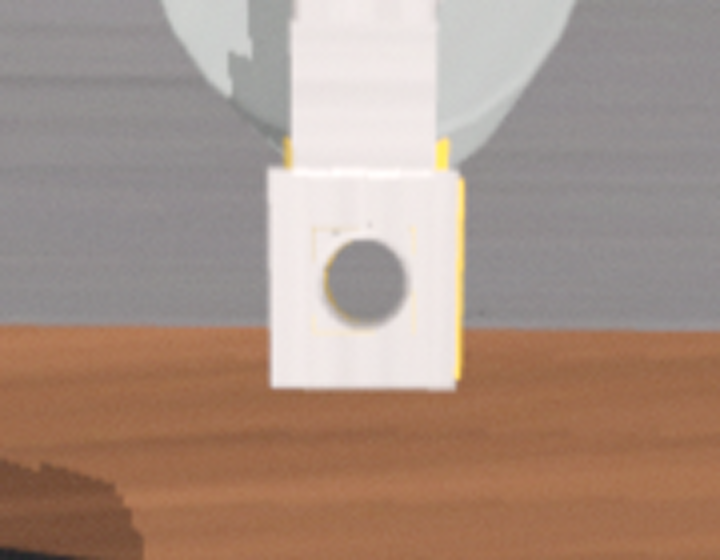

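The crop shows the eyelet hole at (365,282), i.e. image (273,113), nearly straight below the camera and lined up with the lug. I look at the pin with the same camera geometry so that calibration errors cancel.

>>> play_rows(series=[[-4,-19.4,0,0,0,0],[-4,-19.4,0,0,0,0],[-4,-19.4,0,0,0,0],[-4,-19.4,0,0,0,0],[-4,-19.4,0,0,0,0],[-4,-19.4,0,0,0,0],[-4,-19.4,0,0,0,0],[-4,-19.4,0,0,0,0],[-4,-19.4,0,0,0,0],[-4,-19.4,0,0,0,0],[0,0,0,0,0,0],[0,0,0,0,0,0],[0,0,0,0,0,0],[0,0,0,0,0,0]])

```text
clock: 44.15
position: [392.5, -366.1, 288.2]
ee_rot: [0.999, -0.032, -0.0, -0.0]
contact_force: [0.7, 1.1, 0.5]
gripper_width: 85.6
grasp_force: 0.0
```

```bash
python3 - <<'E'
from h import *
w=snap('wrist','w10');w9=load('w9');w8=load('w8')
print(read_state()['position'],w['eye'])
print('eye',onz(w9,272.9,113.2,152),tri((w8,97.1,133.6),(w9,272.9,113.2)))
print(np.round(proj(w,[460.6,-366,116])))
u,v=map(int,proj(w,[460.6,-366,116]))
hs=cv2.cvtColor(w['image'],cv2.COLOR_RGB2HSV);print(hs[v,u],hs[v+20,u])
for x in blobs(w,lambda h,s,v:(h>=14)&(h<22)&(s>145)&(v>235),100,(u-40,v-40,u+40,v+40)):
    c,r=cv2.minEnclosingCircle(x[3]);print(np.round(x[:3],1),c,r,onz(w,*c,116),tri((w,*c),(w8,363,165.5)))
c=w['image'][max(v-70,0):v+70,u-90:u+90];cv2.imwrite('pics/c10.png',cv2.resize(c,None,fx=4,fy=4,interpolation=cv2.INTER_CUBIC)[:,:,::-1]);print(u-90,v-70)
E
```

```text
[ 392.65428523 -365.93749612  288.37012714] [ 461.9940099  -371.05933843  405.57268183]
eye [ 500.9439539 -172.4242907  152.       ] (array([ 500.97674792, -172.31444928,  146.94974612]), [np.float64(0.05896886633343115), np.float64(0.05896886633327913)])
[274. 113.]
[ 18 164 255] [ 15 120 230]
[280.5 115.7 670.5] (280.47528076171875, 115.80608367919922) 15.270329475402832 [ 458.17183408 -370.62119734  116.        ] (array([ 458.21375609, -370.75670398,  101.41151641]), [np.float64(0.2824916458174238), np.float64(0.2824916458174106)])
184 42
```

View pics/c10.png

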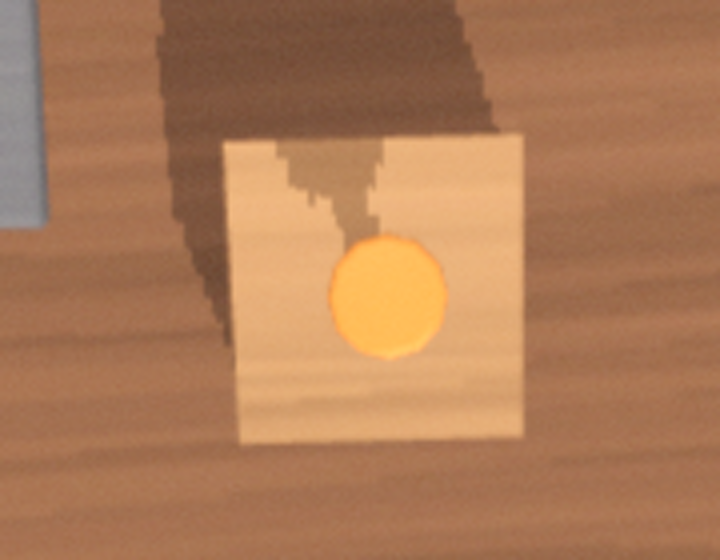

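The pin head is at crop (388,297), i.e. image (280.5,115.8), centred over its stand. That gives about (458,-371), so the eyelet lies (+42.8, +198.2) mm from the pin.

>>> play_rows(series=[[11,-0.7,0,0,0,0],[11,-0.7,0,0,0,0],[11,-0.7,0,0,0,0],[11,-0.7,0,0,0,0],[11,-0.7,0,0,0,0],[11,-0.8,0,0,0,0],[0,0,-25,0,0,0],[0,0,-25,0,0,0],[0,0,-25,0,0,0],[0,0,-25,0,0,0],[0,0,-25,0,0,0],[0,0,-20,0,0,0],[0,0,-15,0,0,0],[0,0,-12,0,0,0],[0,0,-9,0,0,0],[0,0,0,0,0,0],[0,0,0,0,0,0]])

```text
clock: 45.62
position: [459.1, -370.8, 107.1]
ee_rot: [0.999, -0.032, -0.0, 0.0]
contact_force: [-0.2, 0.5, -0.3]
gripper_width: 85.2
grasp_force: 0.0
```

>>> play_rows(series=[[0,0,0,0,0,0],[0,0,0,0,0,0],[0,0,0,0,0,0],[0,0,0,0,0,0],[0,0,0,0,0,0],[0,0,0,0,0,0],[0,0,0,0,0,0],[0,0,0,0,0,0],[0,0,0,0,0,0],[0,0,0,0,0,0]], gripper=0.1)

```text
clock: 46.45
position: [458.8, -370.3, 107.9]
ee_rot: [0.999, -0.032, 0.0, -0.0]
contact_force: [-0.4, 4.8, 5.0]
gripper_width: 22.5
grasp_force: 58.6
```

>>> play_rows(series=[[0,0,8,0,0,0],[0,0,15,0,0,0],[0,0,25,0,0,0],[0,0,30,0,0,0],[0,0,30,0,0,0],[0,0,30,0,0,0],[0,0,20,0,0,0],[0,0,7,0,0,0],[4.4,20,0,0,0,0],[5.4,25,0,0,0,0],[5.4,25,0,0,0,0],[5.4,25,0,0,0,0],[5.4,25,0,0,0,0],[5.4,25,0,0,0,0],[5.4,25,0,0,0,0],[4.0,20,0,0,0,0],[2.0,8.5,0,0,0,0],[0,0,0,0,0,0],[0,0,0,0,0,0],[0,0,0,0,0,0]])

```text
clock: 48.12
position: [501.1, -173.0, 271.8]
ee_rot: [0.999, -0.033, -0.001, 0.0]
contact_force: [-0.6, 0.0, -0.3]
gripper_width: 22.7
grasp_force: 58.9
```

```bash
python3 - <<'E'
from h import *
w=snap('wrist','w11');st=read_state();print(st['position'],st['contact_force'],st['gripper_width'])
print('eye',np.round(proj(w,[501,-172,152])),'lug',np.round(proj(w,[501,-171.5,127])),'tip expected',np.round(proj(w,[st['position'][0],st['position'][1],st['position'][2]-102])))
cv2.imwrite('pics/w11b.png',cv2.resize(w['image'][190:400,180:400],None,fx=2.8,fy=2.8,interpolation=cv2.INTER_CUBIC)[:,:,::-1])
E
```

```text
[ 501.06579995 -173.15119576  271.92245078] [-0.2710631  -0.89781497 -0.52476285] 22.565430991058726
eye [278. 215.] lug [278. 206.] tip expected [280. 223.]
```

View pics/w11b.png

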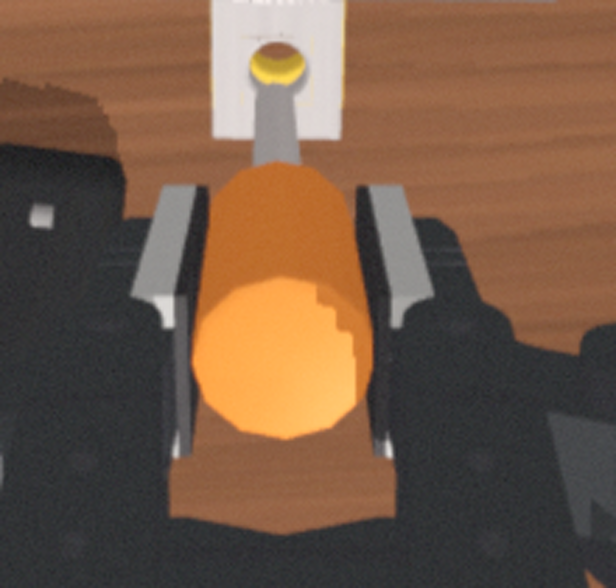

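The pin hangs upright in the grip, with its tip at crop (275,90), just in front of the eyelet at (277,65).

```bash
python3 - <<'E'
from h import *
w=load('w11')
c=lambda u,v:(u/2.8+180-.3,v/2.8+190-.3)
print('eye',onz(w,*c(277.5,66),152),'tip far rim',onz(w,*c(275.5,84),169.8),'+4mm',proj(w,[501.1,-173.1,170]),c(275.5,84))
E
```

```text
eye [ 502.23968223 -172.37734951  152.        ] tip far rim [ 503.09794661 -172.05742649  169.8       ] +4mm (np.float64(279.9087549982621), np.float64(222.64356258937175)) (278.09285714285716, 219.7)
```

>>> play_rows(series=[[0.5,0,-5,0,0,0],[0.5,0,-5,0,0,0],[0,0,-5,0,0,0],[0,0,-3,0,0,0],[0,0,-3,0,0,0],[0,0,-3,0,0,0],[0,0,-2,0,0,0],[0,0,-2,0,0,0],[0,0,0,0,0,0]])

```text
clock: 48.92
position: [502.2, -172.2, 243.9]
ee_rot: [0.999, -0.032, -0.0, -0.0]
contact_force: [-0.1, 1.1, -0.7]
gripper_width: 22.3
grasp_force: 58.9
```

>>> play_rows(series=[[0,0,-3,0,0,0],[0,0,-3,0,0,0],[0,0,-3,0,0,0],[0,0,-3,0,0,0],[0,0,-3,0,0,0],[0,0,-3,0,0,0],[0,0,-3,0,0,0],[0,0,-3,0,0,0],[0,0,-3,0,0,0],[0,0,-3,0,0,0],[0,0,0,0,0,0]])

```text
clock: 49.83
position: [502.0, -172.1, 213.5]
ee_rot: [0.999, -0.032, -0.001, -0.0]
contact_force: [0.1, 0.1, -0.9]
gripper_width: 22.4
grasp_force: 58.9
```

Tip at about 112 mm, through the lug with no force. Down to home.

>>> play_rows(series=[[0,0,-4,0,0,0],[0,0,-4,0,0,0],[0,0,-4,0,0,0],[0,0,-4,0,0,0],[0,0,-4,0,0,0],[0,0,-4,0,0,0],[0,0,-2,0,0,0],[0,0,-1,0,0,0],[0,0,-1,0,0,0],[0,0,0,0,0,0],[0,0,0,0,0,0]])

```text
clock: 50.75
position: [502.5, -172.2, 186.5]
ee_rot: [0.999, -0.032, 0.0, 0.0]
contact_force: [0.1, -0.0, -0.7]
gripper_width: 22.7
grasp_force: 58.9
```

>>> play_rows(series=[[0,0,-1,0,0,0],[0,0,-1,0,0,0],[0,0,0,0,0,0],[0,0,0,0,0,0]])

```text
clock: 51.08
position: [502.4, -172.2, 184.3]
ee_rot: [0.999, -0.032, 0.0, -0.0]
contact_force: [0.4, -0.2, -0.2]
gripper_width: 22.6
grasp_force: 58.9
```

>>> play_rows(series=[[0,0,0,0,0,0],[0,0,0,0,0,0],[0,0,0,0,0,0],[0,0,0,0,0,0],[0,0,0,0,0,0],[0,0,10,0,0,0],[0,0,20,0,0,0],[0,0,30,0,0,0],[0,0,30,0,0,0],[0,0,20,0,0,0],[-14,-20,0,0,0,0],[-14,-20,0,0,0,0],[-14,-20,0,0,0,0],[-14,-20,0,0,0,0],[-14,-20,0,0,0,0],[0,0,0,0,0,0],[0,0,0,0,0,0],[0,0,0,0,0,0]], gripper=1)

```text
clock: 52.58
position: [432.5, -272.2, 294.9]
ee_rot: [0.999, -0.032, 0.0, 0.0]
contact_force: [0.4, 0.1, 0.2]
gripper_width: 85.5
grasp_force: 0.0
```

```bash
python3 - <<'E'
from h import *
w=snap('wrist','w12');s=snap('side','s12');t=snap('top','t12');print(read_state()['clock'],read_state()['contact_force'])
im=np.hstack([cv2.resize(w['image'],(400,300)),cv2.resize(s['image'][100:310,150:430],(400,300))]);im=np.vstack([im,cv2.resize(t['image'][110:300,110:490],(800,300))[:, :]])
cv2.imwrite('pics/m12.png',im[:,:,::-1])
E
```

```text
52.7333 [0.2576036  0.29124056 0.76591769]
```

View pics/m12.png

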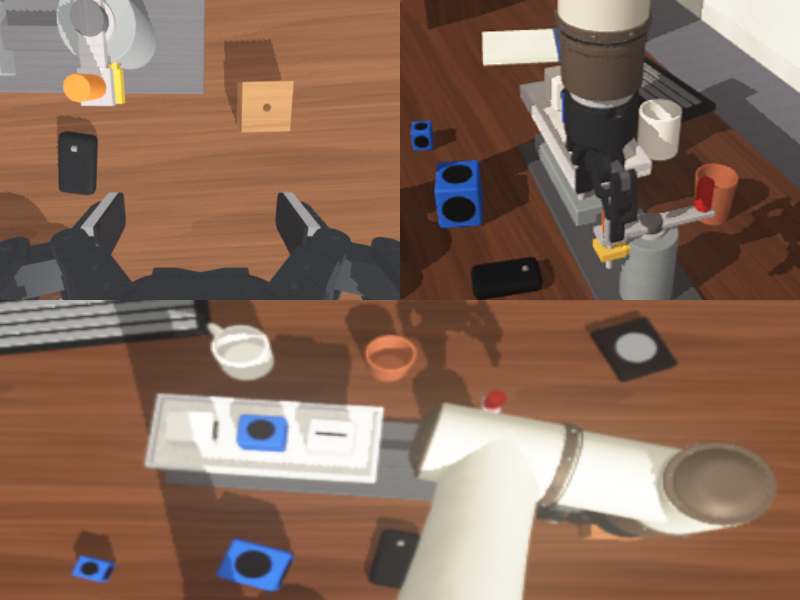

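The pin sits on the tail, with its shaft showing below the lug at (608,262). The stand is empty, all three devices stand in the raised tray, and the bystanders are undisturbed.

```bash
python3 -c "
from h import *
print(job_done())"
```

```text
the job is handed in; nothing more can be done
None
```

I handed the job in: the speaker, drive and webcam stand upright in the fully raised tray (there was no hub on the desk), the crank is at its stop, and the lock pin is home through eyelet and lug, though `job_done()` gave no verdict.

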